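Count to the third gap of the mould rack and push the sprig mould in

TASK

With a fingertip, count the gaps of the divider rack along its top rail, starting from the end where the grey vase stands: touch the rail over the first gap, then over the second, then over the third (gaps that are already filled count too). Then push the loose plaster mould that lies in front of the rack over the bench and into that third gap, right home against the back board. Only push it, never pick it up, and leave the other moulds, the vase, the paddle and the caliper where they are.

Things in the scene. Friction and masses are not known exactly. Their poses are not given: they have to be found in the camera images.
- rack: Low beech rack fixed to the bench: 7 upright dividers 8 mm thick, 42 high make 6 gaps, 58 clear, 66 apart (centres). Origin on the bench at its middle; x runs from the open mouths (robot side) to the back, y along it to the robot's left. Dividers' round front ends at x -40 mm, inner face of the 36 high back board at x +35. Gap centres at y +165, +99, +33, -33, -99, -165 (a to f).
- mould: Loose plaster sprig mould: white block 90 mm long (x), 46 wide (y), 26 high, two round hollows in its top, 0.1 to 0.2 kg. Lies flat on the bench before the rack, its length pointing into the rack within 0.35 rad. Origin: centre of its underside. It slides if pushed low on a side. Home against the back board its origin is at x -10 mm in the rack's frame, its front end 15 mm out of the gap.
- vase: Tall grey glazed vase, 172 mm high, 94 across, loose, standing 340 to 370 mm from the rack's centre beside one end of the rack, left or right; this is the end from which to count. Origin: centre of its foot.
- pot: Stoneware pot with a steel-hinged lid, 112 mm across (handle to 142), 116 high with its knob, fixed to the bench beside the other end of the rack. Origin: centre of its foot.
- filed_a: A plaster mould about 90 mm long, 46 wide and 26 high, already filed in gap a, its front end about 13 mm proud of the dividers. Leave it. Origin: centre of its underside.
- filed_b: A plaster mould about 90 mm long, 46 wide and 26 high, already filed in gap b, its front end about 13 mm proud of the dividers. Leave it. Origin: centre of its underside.
- filed_e: A plaster mould about 90 mm long, 46 wide and 26 high, already filed in gap e, its front end about 13 mm proud of the dividers. Leave it. Origin: centre of its underside.
- paddle: Wooden potter's paddle 275 mm long, 65 wide, 14 thick, lying loose on the bench on the right. Leave it. Origin: on its underside, 120 mm back from the end of the blade.
- caliper: Yellow plastic slide caliper 200 mm long, 9 thick, lying loose on the bench on the left. Leave it. Origin: centre of its beam's underside.
- rail_a: The stretch of the rack's rail over gap a (first from the left, seen from the robot), 58 mm long, 12 wide (x -18 to -6 mm in the rack's frame), rigid. The rail lies along the dividers' tops; its underside is 41 mm above the bench, so moulds pass under it. Origin: centre of its top face, 51 mm above the bench; axes as the rack's.
- rail_b: The stretch of the rack's rail over gap b (second from the left), 58 mm long, 12 wide (x -18 to -6 mm in the rack's frame), rigid. The rail lies along the dividers' tops; its underside is 41 mm above the bench, so moulds pass under it. Origin: centre of its top face, 51 mm above the bench; axes as the rack's.
- rail_c: The stretch of the rack's rail over gap c (third from the left, fourth from the right), 58 mm long, 12 wide (x -18 to -6 mm in the rack's frame), rigid. The rail lies along the dividers' tops; its underside is 41 mm above the bench, so moulds pass under it. Origin: centre of its top face, 51 mm above the bench; axes as the rack's.
- rail_d: The stretch of the rack's rail over gap d (fourth from the left, third from the right), 58 mm long, 12 wide (x -18 to -6 mm in the rack's frame), rigid. The rail lies along the dividers' tops; its underside is 41 mm above the bench, so moulds pass under it. Origin: centre of its top face, 51 mm above the bench; axes as the rack's.
- rail_e: The stretch of the rack's rail over gap e (second from the right), 58 mm long, 12 wide (x -18 to -6 mm in the rack's frame), rigid. The rail lies along the dividers' tops; its underside is 41 mm above the bench, so moulds pass under it. Origin: centre of its top face, 51 mm above the bench; axes as the rack's.
- rail_f: The stretch of the rack's rail over gap f (first from the right), 58 mm long, 12 wide (x -18 to -6 mm in the rack's frame), rigid. The rail lies along the dividers' tops; its underside is 41 mm above the bench, so moulds pass under it. Origin: centre of its top face, 51 mm above the bench; axes as the rack's.
There are look-alikes about, which are no part of the job. Of the things like the vase, leave any that is black; of the rest the larger one is meant.

How it is judged:
On the way, in this order (a step that is already met when the one before it is completed fails the run):
1. a fingertip touches the rail over the first gap from the vase's end, and no other stretch (((y of vase in the frame of rack above 0 m and contact force between the fingers and rail_a above 0.3 N and contact force between the fingers and rail_b below 0.3 N) or (not (y of vase in the frame of rack above 0 m) and contact force between the fingers and rail_f above 0.3 N and contact force between the fingers and rail_e below 0.3 N))), for 0.05 s.
2. then over the second gap alone (((y of vase in the frame of rack above 0 m and contact force between the fingers and rail_b above 0.3 N and contact force between the fingers and rail_a below 0.3 N and contact force between the fingers and rail_c below 0.3 N) or (not (y of vase in the frame of rack above 0 m) and contact force between the fingers and rail_e above 0.3 N and contact force between the fingers and rail_f below 0.3 N and contact force between the fingers and rail_d below 0.3 N))), for 0.05 s.
3. then over the third gap alone (((y of vase in the frame of rack above 0 m and contact force between the fingers and rail_c above 0.3 N and contact force between the fingers and rail_b below 0.3 N and contact force between the fingers and rail_d below 0.3 N) or (not (y of vase in the frame of rack above 0 m) and contact force between the fingers and rail_d above 0.3 N and contact force between the fingers and rail_e below 0.3 N and contact force between the fingers and rail_c below 0.3 N))), for 0.05 s.
4. the mould is home in the third gap (((y of vase in the frame of rack above 0 m and y of mould in the frame of rack between 0.023 and 0.043 m) or (not (y of vase in the frame of rack above 0 m) and y of mould in the frame of rack between -0.043 and -0.023 m)) and x of mould in the frame of rack between -0.017 and -0.004 m and height (world z) of mould below 0.004 m and angle between mould's own z axis and vertical below 0.06 rad and angle between the x axis of mould and the x axis of rack, either way round below 0.25 rad), for 0.2 s.
At the end, for the whole second after the job is handed in: The loose mould lies flat and at rest in the third gap from the vase's end, lengthwise, within 7 mm of the back board (all of step 4 and linear speed of mould below 0.01 m/s); the robot touches nothing.
It fails at once if the mould is lifted off the bench (height (world z) of mould above 0.012 m).
It fails at once if the mould is tipped (angle between mould's own z axis and vertical above 0.5 rad).
It fails at once if the vase is disturbed (distance of vase from where it was at the start of the episode above 0.02 m).
It fails at once if the row of filed moulds is disturbed (distance of any of filed_a, filed_b, filed_e from where it was at the start of the episode above 0.015 m).
It fails at once if the paddle or caliper is disturbed (distance of any of paddle, caliper from where it was at the start of the episode above 0.03 m).
It also fails if it takes over 72 s, if anything falls off the work surface, if the arm or the gripper's body presses on something with over 40 N, if the wrist force passes 120 N, or if a joint passes its speed limit or range.

ROBOT

A 7-joint arm with a two-finger parallel gripper is mounted at the origin on the work surface. World frame = base frame: x ahead of the robot, y to its left, z up, the work surface at z = 0. Lengths are in m, angles in rad, forces in N, time in s.
With the tool pointing down it reaches from about 0.425 to 0.875 m from the base axis. Payload 8.4 kg.
Tool frame: the origin (TCP) lies on the centre line of the jaws, within the pads' length; the fingertips stand robot.tcp_to_tips ahead of it and the grasp point (between the pads) lies 11 mm behind it (robot.tcp_to_tips is the distance from the TCP to the fingertips, in m); z points along the fingers, x is the direction in which the jaws open and shut, and the axes are right-handed (so a half turn about z gives the same grasp; the last joint's range is limited). The gripper opens to 87 mm and grips with 3 to 60 N. Pads are 19 mm wide; open, the fingers measure 117 mm over their backs; the gripper's body (75 mm by 190 mm) begins 51 mm behind the grasp point.
Start: joints at [1.122, 0.333, 0.04, 1.465, -0.013, 1.343, -0.059], TCP at [0.223, -0.611, 0.231] pointing down, gripper open.
Joint ranges: [-2.58, 2.58], [-0.38, 2.09], [-1.3, 1.39], [0.25, 2.4], [-1.5, 4.64], [0.08, 2.09], [-2.65, 2.65]. Speed limits (rad/s): [2.22, 2.22, 2.79, 2.79, 3.14, 3.14, 3.14].

INTERFACE

Orientations are given as a rotation vector (axis times angle).
In Python, from rig import robot gives the robot as it stands. The module is installed in compiled form; this text tells all that it offers.
- The arm moves only by the tool arm_command, never from a script. Its argument "plan" is one flat list of numbers, 7 for each row, row after row: the shift along the tool's x, y, z in cm, then the turn, a rotation vector about the tool's x, y, z in degrees, then the closure, from -1 (fully open) to 1 (shut). In form: [x, y, z, ax, ay, az, gripper, x, y, z, ax, ay, az, gripper, ...]. A call has 1 to 12 rows; each row shifts and turns the commanded pose from where the row before left it, along the tool's axes as they then stand; what a row does not reach is not made up. A row lasts 1/10 s, in which the tool goes at most 50 mm and 8.59 degrees, less where a joint would pass 70% of its speed; a pose out of reach is approached as far as the arm can. A call with a gripper value outside its range is refused whole. The fingers move at their own pace and stop on an object; "force" is the grip in N (left out, the last holds). Time passes only in rows, so rows that do not move let the fingers close. It gives the time, the measured TCP pose, the force and the opening at its end, in the units of the state.
- robot.observe(): the state, without advancing time (a new reading comes with each control period).
- robot.camera(name): name is "side" or "top"; returns the picture (420x560x3 uint8, red, green, blue); there is no depth.
- robot.camera_params(name): a dict with "vertical_fov" (degrees; the focal length in pixels is half the picture's height over the tangent of half this angle, whatever the lens; pixels are square), "cx", "cy" (the principal point, pixels), "k1" (the pictures are not rectified: a ray, as slopes to the right and down, at radius r is drawn at 1 + k1 r^2 times it, then the intrinsics apply), "world_from_camera" (4x4, takes a point from camera to world coordinates). Camera axes: x right, y up, looking along -z (the intrinsics and any distortion apply to the point x, -y, -z); pixel columns grow to the right and rows downward; lengths in m; the calibration is good to about 2 mm. A picture is of the moment at which its call begins. camera_params takes no time and is no camera call.
- robot.job_done(): hands the job in, once; it reports no verdict.
The state is a dict: "t": time; "joint_positions": joint angles; "dq": joint speeds; "joint_efforts": joint torques, N m; "ee_pos": TCP position; "tcp_rot": TCP orientation; "ft_force": force on the tool from outside, world axes, zero at the start; "moment": the same for the moment, N m; "gripper_width": finger opening in m.
Only numpy, scipy, OpenCV 4.12 (cv2) and the standard library are available. Lean on these libraries where they do the work, as an engineer would, in place of code of your own. Each camera call takes 0.05 s, during which the arm holds its last target. There are 200 camera calls.

## Working session

There is one attempt and no reset: what is moved stays moved. The work goes in short steps, Python scripts to look and compute and a tool call to move; the robot and the scene stay as the last step left them, time stands still between calls to the robot, and variables do not carry over. Pictures are saved under pics/ and viewed, on a budget of 10 in all, crops included, one or two more only if the job needs it, and the job is handed in when it is done.

Besides the shell and the picture viewer there is one more tool, called as name(argument=value, ...), one argument or row to a line, values as JSON. arm_command: Moves the arm, as the interface text tells. Its arguments: {"type":"object","properties":{"plan":{"type":"array","items":{"type":"number"}},"force":{"type":"number"}},"required":["plan"]}

```bash
mkdir -p pics; cat > h.py <<'E'
import numpy as np, cv2
from rig import robot
def cam(n):
    p=robot.camera_params(n); f=210/np.tan(np.radians(p['vertical_fov'])/2)
    return p,f,np.array(p['world_from_camera'])
def ray(n,u,v):
    p,f,T=cam(n); d=np.array([(u-p['cx'])/f,(v-p['cy'])/f]); s=d.copy()
    for _ in range(30): s=d/(1+p['k1']*(s@s))
    r=T[:3,:3]@np.array([s[0],-s[1],-1]); return T[:3,3],r
def at(n,u,v,z):
    o,r=ray(n,u,v); return o+r*(z-o[2])/r[2]
def px(n,P):
    p,f,T=cam(n); c=T[:3,:3].T@(np.array(P)-T[:3,3]); s=np.array([c[0],-c[1]])/-c[2]
    s=s*(1+p['k1']*(s@s)); return s*f+[p['cx'],p['cy']]
def save(n,name):
    im=robot.camera(n)[:,:,::-1].copy(); cv2.imwrite(f'pics/{name}.png',im); return im
E
python3 - <<'E'
from h import *
for n in('top','side'):
    p=robot.camera_params(n); print(n,p)
    save(n,n+'0')
print(robot.observe(), robot.tcp_to_tips)
E
```

```text
top {'vertical_fov': 47.294885081499544, 'cx': 274.7397924857547, 'cy': 203.10512696631847, 'k1': 0.03339875828689749, 'world_from_camera': array([[ 0.00989487,  0.99755503, -0.06918126,  0.4416495 ],
       [-0.99991588,  0.00929057, -0.00905131,  0.03124577],
       [-0.00838644,  0.069265  ,  0.99756304,  1.55623815],
       [ 0.        ,  0.        ,  0.        ,  1.        ]])}
side {'vertical_fov': 54.481735872919245, 'cx': 280.47753737705233, 'cy': 209.46245378305784, 'k1': -0.07782534465522056, 'world_from_camera': array([[ 0.99696051,  0.03896966, -0.06746186,  0.45629978],
       [-0.07585693,  0.68295272, -0.72651312, -0.78254561],
       [ 0.01776129,  0.72942234,  0.68383301,  0.83461449],
       [ 0.        ,  0.        ,  0.        ,  1.        ]])}
{'t': 0.1, 'joint_positions': array([ 1.12180447,  0.33384988,  0.03988835,  1.46619203, -0.0134067 ,
        1.34330361, -0.05850221]), 'dq': array([-1.89587340e-03, -3.38156539e-03,  5.44724153e-05, -2.41586759e-03,
        1.06547196e-03, -1.80617194e-03, -2.30738843e-03]), 'joint_efforts': array([ 3.81719772e-03, -6.57811761e+01,  1.33992534e+00, -4.04714942e+01,
       -5.95409819e-02,  4.09441686e-02,  9.51451807e-05]), 'ee_pos': array([ 0.222582  , -0.61025543,  0.22973768]), 'tcp_rot': array([-2.57343395e+00,  1.80061056e+00,  1.99688914e-03]), 'ft_force': array([-0.46733285, -0.00470905,  0.9727481 ]), 'moment': array([-0.00015808, -0.06949821,  0.02913563]), 'gripper_width': 0.08746316437610732} 0.008
```

View pics/top0.png

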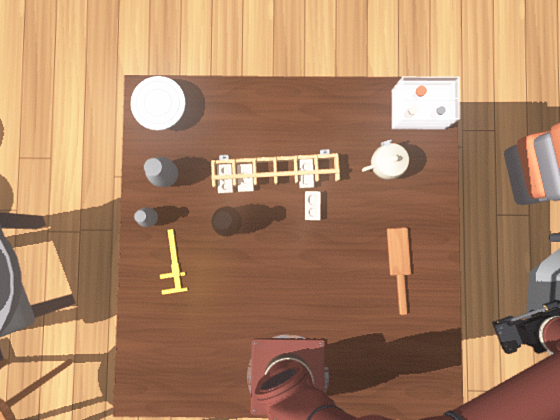

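View pics/side0.png

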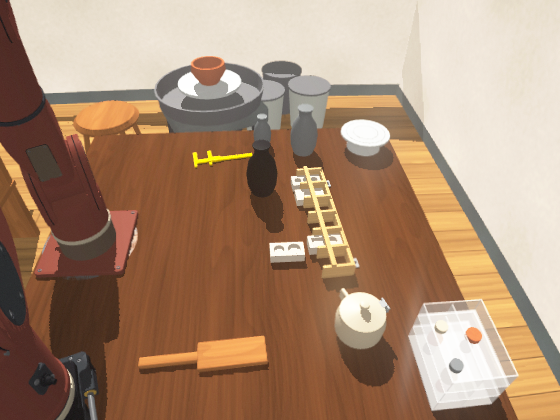

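Both pictures show three vase-like things (top-view pixels): a large grey one at (160,172), a small grey one at (146,217) and a black one at (226,221). The description picks the large grey one, which is at the left end (+y), so I count a, b, c. The white blocks are filed moulds at (225,177), (246,178) and (306,172); the loose one is at (313,206). I'll check these choices in an enlarged crop.

```bash
python3 - <<'E'
from h import *
im=cv2.imread('pics/top0.png')[140:240,135:355]
cv2.imwrite('pics/crop1.png',cv2.resize(im,None,fx=3.6,fy=3.6,interpolation=cv2.INTER_CUBIC))
im=cv2.imread('pics/side0.png')[95:285,235:375]
cv2.imwrite('pics/crop2.png',cv2.resize(im,None,fx=3.1,fy=3.1,interpolation=cv2.INTER_CUBIC))
E
```

```text
(no output)
```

View pics/crop1.png

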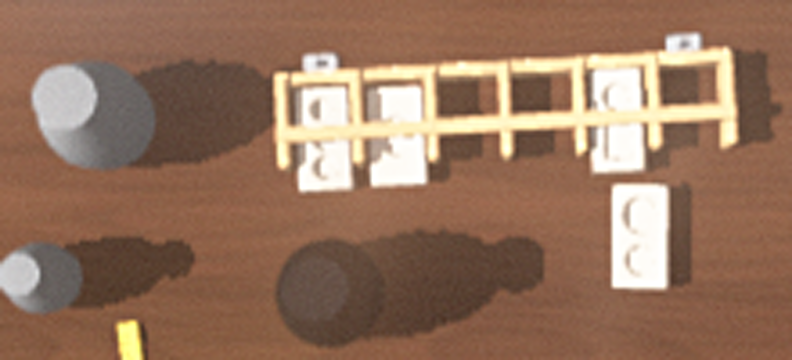

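View pics/crop2.png

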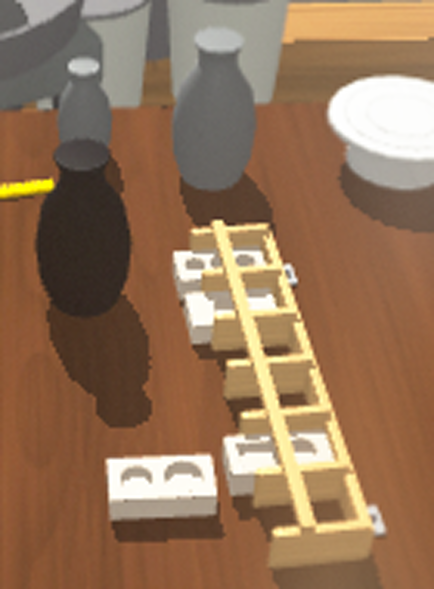

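The crop confirms it. The large grey vase stands beside the rack's left end. Gaps a, b and e are filled, c is empty (crop x about 470), and the loose mould is in front of e/f at crop (640,237).

```bash
cat >> h.py <<'E'
def c1(U,V): return (U+.5)/3.6-.5+135,(V+.5)/3.6-.5+140
def c2(U,V): return (U+.5)/3.1-.5+235,(V+.5)/3.1-.5+95
E
python3 - <<'E'
from h import *
np.set_printoptions(precision=4,suppress=True)
L=at('top',*c1(277,134),.051);R=at('top',*c1(737,112),.051)
print('rail',L,R,np.linalg.norm(L-R))
for a,b in zip((283,359,433,507,581,655,728),(167,163,160,157,152,148,147)): print('div',at('top',*c1(a,b),.042))
print('back',[at('top',*c1(*q),.036) for q in((283,79),(728,53))])
m=np.array([at('top',*c1(*q),.026) for q in((611,184),(668,184),(668,289),(612,289))]);print('mould',m,m.mean(0))
ms=np.array([at('side',*c2(*q),.026) for q in((107,459),(214,456),(217,497),(110,503))]);print('mside',ms,ms.mean(0))
print('side rail',at('side',*c2(218,223),.051),at('side',*c2(308,528),.051))
print('vase',at('side',*c2(213,178),0),'black',at('side',*c2(85,300),0))
for r in ((210,80),): pass
E
```

```text
rail [0.6273 0.2453 0.051 ] [ 0.6503 -0.158   0.051 ] 0.40389733852656207
div [0.5992 0.2407 0.042 ]
div [0.6033 0.1738 0.042 ]
div [0.6066 0.1085 0.042 ]
div [0.6099 0.0433 0.042 ]
div [ 0.6149 -0.0219  0.042 ]
div [ 0.619 -0.087  0.042]
div [ 0.6204 -0.1512  0.042 ]
back [array([0.6783, 0.243 , 0.036 ]), array([ 0.705 , -0.1518,  0.036 ])]
mould [[ 0.5883 -0.0493  0.026 ]
 [ 0.5888 -0.1     0.026 ]
 [ 0.4954 -0.1003  0.026 ]
 [ 0.4949 -0.0507  0.026 ]] [ 0.5419 -0.0751  0.026 ]
mside [[ 0.4961 -0.0511  0.026 ]
 [ 0.5886 -0.0531  0.026 ]
 [ 0.5857 -0.0994  0.026 ]
 [ 0.4959 -0.1004  0.026 ]] [ 0.5416 -0.076   0.026 ]
side rail [0.6264 0.2439 0.051 ] [ 0.6503 -0.1572  0.051 ]
vase [0.6419 0.3952 0.    ] black [0.4873 0.1899 0.    ]
```

Top and side views agree within 2 mm, and the rail length comes out at 0.404 m against 0.404 m expected. The rack origin is about (0.651, 0.044) with yaw about 0.057. The mould is at (0.542, -0.075) with yaw about 0. I'll close the fingers and turn so the jaws lie along the rack.

arm_command(
  plan=[0,0,0,0,0,8.3,1,0,0,0,0,0,8.3,1,0,0,0,0,0,0,1,0,0,0,0,0,0,1],
  force=10,
)

```text
t: 0.5
ee_pos: [0.2227, -0.6104, 0.2302]
tcp_rot: [-2.292, 2.149, 0.001]
ft_force: [0.5, 0.8, 0.6]
gripper_width: 0.0627
```

```bash
cat >> h.py <<'E'
from scipy.spatial.transform import Rotation as Ro
RO=np.array([.6508,.0443]);TH=.057
X=np.array([np.cos(TH),np.sin(TH)]);Y=np.array([-X[1],X[0]])
def rk(x,y): return RO+x*X+y*Y
def st():
    s=robot.observe();R=Ro.from_rotvec(s['tcp_rot']).as_matrix();p=s['ee_pos'];d=p[:2]-RO
    print('t %.1f pos %s rack(mm) %.1f %.1f yaw %.1f tilt %.2f F %s w %.3f'%(s['t'],p.round(4),1e3*d@X,1e3*d@Y,np.degrees(np.arctan2(R[1,0],R[0,0])),np.degrees(np.arccos(-R[2,2])),s['ft_force'].round(1),s['gripper_width']))
    return p,R
def go(x,y,z):
    "cm in tool axes to rack x,y (mm), tcp height z (m)"
    p,R=st(); q=np.r_[rk(x/1e3,y/1e3),z]; print('target',q.round(4),'tool cm',(R.T@(q-p)*100).round(2))
E
python3 - <<'E'
from h import *
go(-12,165,.10)
E
```

```text
t 0.5 pos [ 0.2227 -0.6104  0.2302] rack(mm) -464.7 -629.3 yaw -86.3 tilt 0.04 F [0.5 0.8 0.6] w 0.063
target [0.6294 0.2083 0.1   ] tool cm [-79.08 -45.87  13.05]
```

arm_command(
  plan=[-3.3,-1.9,0,0,0,0,1,-3.3,-1.9,0,0,0,0,1,-3.3,-1.9,0,0,0,0,1,-3.3,-1.9,0,0,0,0,1,-3.3,-1.9,0,0,0,0,1,-3.3,-1.9,0,0,0,0,1,-3.3,-1.9,0,0,0,0,1,-3.3,-1.9,0,0,0,0,1,-3.3,-1.9,0,0,0,0,1,-3.3,-1.9,0,0,0,0,1,-3.3,-1.9,0,0,0,0,1,-3.3,-1.9,0,0,0,0,1],
)

```text
t: 1.7
ee_pos: [0.427, -0.2002, 0.2307]
tcp_rot: [2.291, -2.149, 0.001]
ft_force: [0.4, 0.3, -0.2]
gripper_width: 0.0002
```

arm_command(
  plan=[-3.3,-1.9,0,0,0,0,1,-3.3,-1.9,0,0,0,0,1,-3.3,-1.9,0,0,0,0,1,-3.3,-1.9,0,0,0,0,1,-3.3,-1.9,0,0,0,0,1,-3.3,-1.9,0,0,0,0,1,-3.3,-1.9,0,0,0,0,1,-3.3,-1.9,0,0,0,0,1,-3.3,-1.9,0,0,0,0,1,-3.3,-1.9,0,0,0,0,1,0,0,0,0,0,0,1],
)

```text
t: 2.8
ee_pos: [0.5966, 0.1451, 0.2301]
tcp_rot: [-2.297, 2.14, 0.004]
ft_force: [0.1, 0.9, 0.1]
gripper_width: 0.0002
```

```bash
python3 - <<'E'
from h import *
go(-12,165,.07)
E
```

```text
t 2.8 pos [0.5966 0.1451 0.2301] rack(mm) -48.3 103.7 yaw -86.0 tilt 0.20 F [0.1 0.9 0.1] w 0.000
target [0.6294 0.2083 0.07  ] tool cm [-6.02 -3.72 16.03]
```

arm_command(
  plan=[-2,-1.25,0,0,0,0,1,-2,-1.25,0,0,0,0,1,-2,-1.2,0,0,0,0,1,0,0,4,0,0,0,1,0,0,4,0,0,0,1,0,0,4,0,0,0,1,0,0,3,0,0,0,1,0,0,1,0,0,0,1,0,0,0,0,0,0,1],
)

```text
t: 3.7
ee_pos: [0.629, 0.2006, 0.0695]
tcp_rot: [2.287, -2.151, -0.002]
ft_force: [0.1, 0.2, 0.1]
gripper_width: 0.0004
```

```bash
python3 - <<'E'
from h import *
go(-12,165,.059)
b=save('top','t1');s=save('side','s1')
x,y=px('top',[.63,.2,.05]).astype(int);u,v=px('side',[.63,.2,.05]).astype(int)
f=lambda i,a,b:cv2.resize(i[max(b-45,0):b+45,a-60:a+60],(390,292),interpolation=cv2.INTER_CUBIC)
cv2.imwrite('pics/v5.png',np.hstack([f(b,x,y),f(s,u,v)]))
E
```

```text
t 3.7 pos [0.629  0.2006 0.0695] rack(mm) -12.8 157.3 yaw -86.5 tilt 0.14 F [0.1 0.2 0.1] w 0.000
target [0.6294 0.2083 0.059 ] tool cm [-0.77 -0.09  1.05]
```

View pics/v5.png

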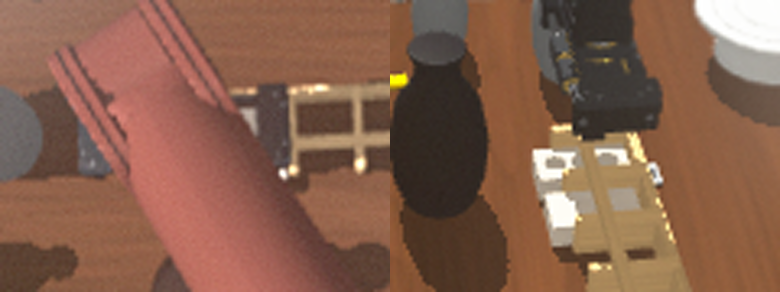

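The gripper (right half, near (590,120)) hangs just over the vase-end stretch of the rail, clear of both vases. I'll descend in small steps.

arm_command(
  plan=[-0.7,0,0.4,0,0,0,1,0,0,0.3,0,0,0,1,0,0,0.2,0,0,0,1,0,0,0.2,0,0,0,1,0,0,0.1,0,0,0,1,0,0,0,0,0,0,1],
)

```text
t: 4.4
ee_pos: [0.6295, 0.2083, 0.0596]
tcp_rot: [-2.287, 2.154, -0.001]
ft_force: [-3.6, -0.3, 8.0]
gripper_width: 0.0005
```

```bash
python3 -c "
from h import *
st()"
```

```text
t 4.4 pos [0.6295 0.2083 0.0596] rack(mm) -11.9 165.0 yaw -86.6 tilt 0.03 F [-3.6 -0.3  8. ] w 0.001
```

8 N of contact at the expected height. Now lift, move to b, touch, and do the same at c.

arm_command(
  plan=[0,0,0,0,0,0,1,0,0,-1.5,0,0,0,1,0,0,-0.5,0,0,0,1,3.3,0,0,0,0,0,1,3.3,0,0,0,0,0,1,0,0,0,0,0,0,1,0,0,1,0,0,0,1,0,0,0.6,0,0,0,1,0,0,0,0,0,0,1],
)

```text
t: 5.3
ee_pos: [0.6321, 0.1436, 0.0611]
tcp_rot: [2.288, -2.151, -0.003]
ft_force: [-1.0, 0.9, 0.4]
gripper_width: 0.0003
```

```bash
python3 -c "
from h import *
go(-12,99,.0585)"
```

```text
t 5.3 pos [0.6321 0.1436 0.0611] rack(mm) -13.0 100.2 yaw -86.5 tilt 0.13 F [-1.   0.9  0.4] w 0.000
target [0.6332 0.1425 0.0585] tool cm [ 0.12 -0.1   0.26]
```

arm_command(
  plan=[0,-0.1,0.15,0,0,0,1,0,0,0.15,0,0,0,1,0,0,0,0,0,0,1],
)

```text
t: 5.6
ee_pos: [0.6344, 0.143, 0.0597]
tcp_rot: [-2.287, 2.153, 0.0]
ft_force: [-0.1, -0.2, -0.1]
gripper_width: 0.0005
```

```bash
python3 -c "
from h import *
go(-12,99,.0585)"
```

```text
t 5.6 pos [0.6344 0.143  0.0597] rack(mm) -10.8 99.5 yaw -86.5 tilt 0.02 F [-0.1 -0.2 -0.1] w 0.001
target [0.6332 0.1425 0.0585] tool cm [0.05 0.12 0.12]
```

arm_command(
  plan=[0,0.1,0.1,0,0,0,1,0,0,0.1,0,0,0,1,0,0,0,0,0,0,1,0,0,0,0,0,0,1],
)

```text
t: 6.0
ee_pos: [0.6343, 0.1429, 0.0595]
tcp_rot: [-2.286, 2.152, -0.003]
ft_force: [-1.6, -0.6, 10.5]
gripper_width: 0.0007
```

```bash
python3 -c "
from h import *
go(-12,99,.0585)"
```

```text
t 6.0 pos [0.6343 0.1429 0.0595] rack(mm) -10.8 99.4 yaw -86.6 tilt 0.16 F [-1.6 -0.6 10.5] w 0.001
target [0.6332 0.1425 0.0585] tool cm [0.04 0.12 0.1 ]
```

Over b with 10 N. On to c.

arm_command(
  plan=[0,0,-1.5,0,0,0,1,0,0,-0.7,0,0,0,1,3.3,0,0,0,0,0,1,3.3,0,0,0,0,0,1,0,0,0,0,0,0,1,0,0,1,0,0,0,1,0,0,0.7,0,0,0,1,0,0,0.3,0,0,0,1,0,0,0.2,0,0,0,1,0,0,0,0,0,0,1,0,0,0,0,0,0,1],
)

```text
t: 7.1
ee_pos: [0.6365, 0.0778, 0.0594]
tcp_rot: [2.288, -2.151, -0.0]
ft_force: [-11.9, -2.9, 23.4]
gripper_width: 0.0006
```

```bash
python3 -c "
from h import *
go(-12,33,.0585)"
```

```text
t 7.1 pos [0.6365 0.0778 0.0594] rack(mm) -12.4 34.3 yaw -86.5 tilt 0.07 F [-11.9  -2.9  23.4] w 0.001
target [0.6369 0.0766 0.0585] tool cm [ 0.13 -0.04  0.09]
```

All three touches are done. Now lift, turn the jaws along the rack's x and half-open them for a two-fingertip sideways push.

arm_command(
  plan=[0,0,-2,0,0,0,1,0,0,-4,0,0,0,1,0,0,-4,0,0,-8.2,1,0,0,0,0,0,-8.2,1,0,0,0,0,0,-8.2,-0.15,0,0,0,0,0,-8.2,-0.15,0,0,0,0,0,-8.2,-0.15,0,0,0,0,0,-8.2,-0.15,0,0,0,0,0,-8.2,-0.15,0,0,0,0,0,-8.2,-0.15,0,0,0,0,0,-8.2,-0.15,0,0,0,0,0,-8.2,-0.15],
)

```text
t: 8.3
ee_pos: [0.6369, 0.0779, 0.1571]
tcp_rot: [-3.139, 0.113, 0.001]
ft_force: [-1.0, 0.1, 1.4]
gripper_width: 0.0488
```

arm_command(
  plan=[0,0,0,0,0,-8,-0.15,0,0,0,0,0,0,-0.15],
)

```text
t: 8.5
ee_pos: [0.6369, 0.0776, 0.157]
tcp_rot: [-3.139, -0.1, 0.001]
ft_force: [0.5, -0.0, -0.6]
gripper_width: 0.05
```

```bash
python3 -c "
from h import *
go(-116,-170,.158)"
```

```text
t 8.5 pos [0.6369 0.0776 0.157 ] rack(mm) -12.0 34.1 yaw 3.7 tilt 0.07 F [ 0.5 -0.  -0.6] w 0.050
target [ 0.5447 -0.132   0.158 ] tool cm [-10.54  20.34  -0.11]
```

arm_command(
  plan=[-2.1,4.1,0,0,0,0.4,-0.15,-2.1,4.1,0,0,0,0,-0.15,-2.1,4.1,0,0,0,0,-0.15,-2.1,4.1,0,0,0,0,-0.15,-2.1,4.1,0,0,0,0,-0.15,0,0,0,0,0,0,-0.15,0,0,4,0,0,0,-0.15,0,0,4,0,0,0,-0.15,0,0,2,0,0,0,-0.15,0,0,0,0,0,0,-0.15],
)

```text
t: 9.5
ee_pos: [0.5416, -0.1327, 0.0546]
tcp_rot: [-3.138, -0.079, 0.008]
ft_force: [-0.4, 0.5, 0.4]
gripper_width: 0.0504
```

```bash
python3 -c "
from h import *
go(-116,-170,.018)
b=save('top','t2');s=save('side','s2')
cv2.imwrite('pics/v6.png',np.hstack([cv2.resize(b[130:250,200:360],(400,300),interpolation=2),cv2.resize(s[180:330,230:400],(400,353),interpolation=2)[:300]]))"
```

```text
t 9.5 pos [ 0.5416 -0.1327  0.0546] rack(mm) -119.1 -170.5 yaw 2.9 tilt 0.30 F [-0.4  0.5  0.4] w 0.050
target [ 0.5447 -0.132   0.018 ] tool cm [ 0.33 -0.04  3.66]
```

View pics/v6.png

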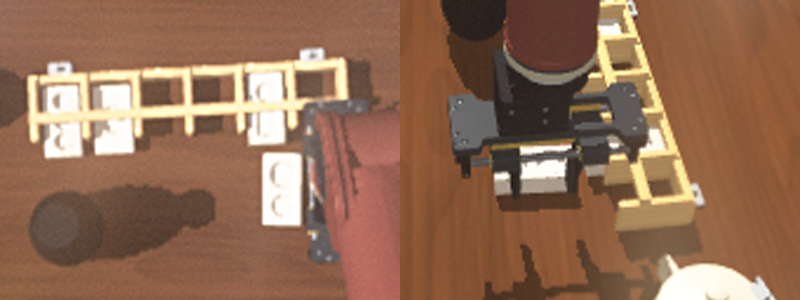

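The fingers sit beside the mould's right side, clear of it, of the rack and of the pot. Descend and push sideways.

arm_command(
  plan=[0.3,0,2,0,0,-0.3,-0.15,0,0,1.6,0,0,0,-0.15,0,0,0,0,0,0,-0.15,0,-1,0,0,0,0,-0.15,0,-1,0,0,0,0,-0.15,0,-1,0,0,0,0,-0.15,0,-1,0,0,0,0,-0.15,0,-1,0,0,0,0,-0.15,0,-1,0,0,0,0,-0.15,0,-1,0,0,0,0,-0.15,0,0,0,0,0,0,-0.15],
)

```text
t: 10.7
ee_pos: [0.5424, -0.0617, 0.0216]
tcp_rot: [-3.139, -0.095, -0.0]
ft_force: [-1.0, 0.4, 1.2]
gripper_width: 0.0501
```

```bash
python3 -c "
from h import *
go(-116,-1,.018)
b=save('top','t3');s=save('side','s3')
cv2.imwrite('pics/v7.png',np.hstack([cv2.resize(b[130:250,200:360],(400,300),interpolation=2),cv2.resize(s[180:330,230:400],(400,353),interpolation=2)[:300]]))"
```

```text
t 10.7 pos [ 0.5424 -0.0617  0.0216] rack(mm) -114.3 -99.6 yaw 3.5 tilt 0.05 F [-1.   0.4  1.2] w 0.050
target [0.535  0.0367 0.018 ] tool cm [-0.13 -9.86  0.37]
```

View pics/v7.png

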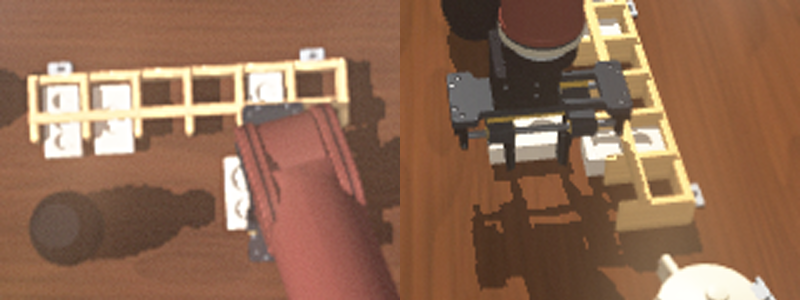

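The mould is moving square in front of both fingers, with its left edge at crop (228,190). Filed mould e is untouched. Continue.

arm_command(
  plan=[0,-0.9,0.1,0,0,0,-0.15,0,-0.9,0.1,0,0,0,-0.15,0,-0.9,0,0,0,0,-0.15,0,-0.9,0,0,0,0,-0.15,0,-0.9,0,0,0,0,-0.15,0,-0.9,0,0,0,0,-0.15,0,-0.9,0,0,0,0,-0.15,0,-0.9,0,0,0,0,-0.15,0,-0.9,0,0,0,0,-0.15,0,-0.9,0,0,0,0,-0.15,0,-0.4,0,0,0,0,-0.15,0,0,0,0,0,0,-0.15],
)

```text
t: 12.0
ee_pos: [0.537, 0.0309, 0.0197]
tcp_rot: [-3.14, -0.093, -0.0]
ft_force: [0.9, -0.1, 0.1]
gripper_width: 0.0498
```

```bash
python3 -c "
from h import *
go(-116,0,.018)"
```

```text
t 12.0 pos [0.537  0.0309 0.0197] rack(mm) -114.4 -6.9 yaw 3.4 tilt 0.02 F [ 0.9 -0.1  0.1] w 0.050
target [0.535  0.0377 0.018 ] tool cm [-0.16 -0.69  0.17]
```

arm_command(
  plan=[0,-0.35,0,0,0,0,-0.15,0,-0.35,0,0,0,0,-0.15,0,0,0,0,0,0,-0.15,0,1,0,0,0,0,-0.15,0,2,0,0,0,0,-0.15,0,0,-4,0,0,0,1,0,0,-4,0,0,0,1,-4,0,0,0,0,0,1,-4,0,0,0,0,0,1,0,0,0,0,0,0,1],
)

```text
t: 13.0
ee_pos: [0.4539, 0.0006, 0.0988]
tcp_rot: [3.136, 0.09, -0.006]
ft_force: [-0.0, -0.2, 0.4]
gripper_width: 0.0177
```

```bash
python3 -c "
from h import *
go(-195,33,.1)
b=save('top','t4');s=save('side','s4')
cv2.imwrite('pics/v8.png',np.hstack([cv2.resize(b[150:240,210:330],(400,300),interpolation=2),cv2.resize(s[160:280,250:410],(400,300),interpolation=2)]))"
```

```text
t 13.0 pos [0.4539 0.0006 0.0988] rack(mm) -199.1 -32.4 yaw 3.3 tilt 0.30 F [-0.  -0.2  0.4] w 0.018
target [0.4542 0.0661 0.1   ] tool cm [ 0.41 -6.54 -0.14]
```

View pics/v8.png

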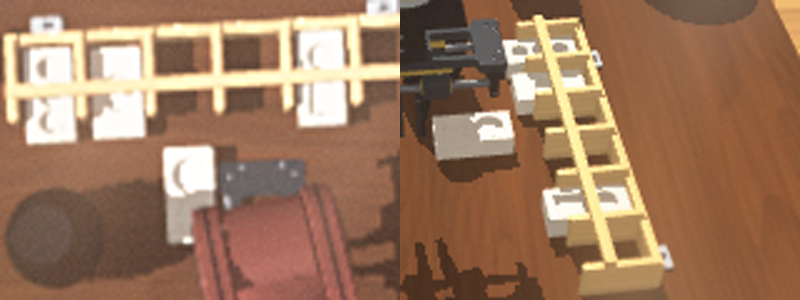

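```bash
python3 -c "
from h import *
for q in((163,149),(214,146),(168,243)):
    w=at('top',(q[0]+.5)/3.333-.5+210,(q[1]+.5)/3.333-.5+150,.026)[:2]-RO; print('top',(1e3*w@X).round(1),(1e3*w@Y).round(1))
for q in((33,119),(108,111),(114,144),(40,154)):
    w=at('side',(q[0]+.5)/2.5-.5+250,(q[1]+.5)/2.5-.5+160,.026)[:2]-RO; print('side',(1e3*w@X).round(1),(1e3*w@Y).round(1))
"
```

```text
top -72.3 57.2
top -71.7 8.1
top -162.7 56.4
side -162.4 53.7
side -73.3 57.4
side -75.1 1.6
side -160.4 -4.8
```

The mould is aligned with gap c: centre y about 32.6 mm, x about -117 mm, yaw error under 1 degree. The edges I read off are 49 mm apart against a 46 mm width. Move behind it and push in.

arm_command(
  plan=[0,-3.3,0,0,0,0,1,0,-3.2,0,0,0,0,1,0,0,4,0,0,0,1,0,0,3.5,0,0,0,1,0,0,0.6,0,0,0,1,0,0,0,0,0,0,1],
)

```text
t: 13.7
ee_pos: [0.4546, 0.0677, 0.0181]
tcp_rot: [-3.138, -0.092, 0.004]
ft_force: [-0.3, 0.7, 0.1]
gripper_width: 0.0005
```

```bash
python3 -c "
from h import *
go(-70,33,.018)"
```

```text
t 13.7 pos [0.4546 0.0677 0.0181] rack(mm) -194.5 34.5 yaw 3.4 tilt 0.17 F [-0.3  0.7  0.1] w 0.000
target [0.579  0.0733 0.018 ] tool cm [12.45  0.17 -0.02]
```

arm_command(
  plan=[0.8,0.15,0,0,0,0,1,0.8,0,0,0,0,0,1,0.8,0,0,0,0,0,1,0.8,0,0,0,0,0,1,0.8,0,0,0,0,0,1,0.8,0,0,0,0,0,1,0.8,0,0,0,0,0,1,0.8,0,0,0,0,0,1,0.8,0,0,0,0,0,1,0,0,0,0,0,0,1],
)

```text
t: 14.7
ee_pos: [0.5279, 0.0701, 0.0186]
tcp_rot: [-3.14, -0.091, -0.001]
ft_force: [-0.1, 0.4, -0.2]
gripper_width: 0.0006
```

```bash
python3 -c "
from h import *
go(-70,33,.018)
b=save('top','t5');s=save('side','s5')
cv2.imwrite('pics/v9.png',np.hstack([cv2.resize(b[150:240,210:330],(400,300),interpolation=2),cv2.resize(s[160:280,250:410],(400,300),interpolation=2)]))"
```

```text
t 14.7 pos [0.5279 0.0701 0.0186] rack(mm) -121.2 32.8 yaw 3.3 tilt 0.07 F [-0.1  0.4 -0.2] w 0.001
target [0.579  0.0733 0.018 ] tool cm [ 5.12 -0.02  0.07]
```

View pics/v9.png

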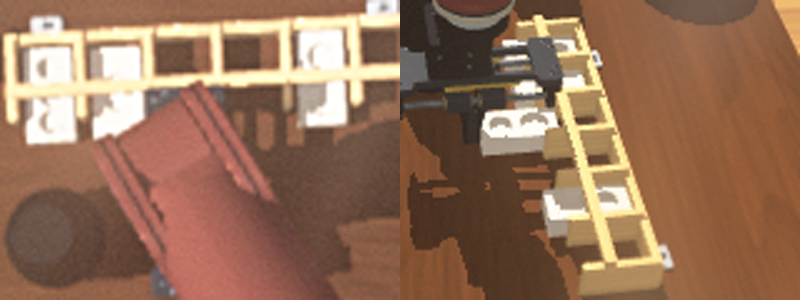

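The mould's far end is entering gap c squarely (right half, around (520,130)), and the force is near 0. Continue to the back board.

arm_command(
  plan=[0.6,0,0,0,0,0,1,0.6,0,0,0,0,0,1,0.6,0,0,0,0,0,1,0.6,0,0,0,0,0,1,0.6,0,0,0,0,0,1,0.6,0,0,0,0,0,1,0.5,0,0,0,0,0,1,0.3,0,0,0,0,0,1,0,0,0,0,0,0,1],
)

```text
t: 15.7
ee_pos: [0.5711, 0.0726, 0.0186]
tcp_rot: [-3.14, -0.092, -0.001]
ft_force: [-0.6, -0.1, 0.4]
gripper_width: 0.0009
```

```bash
python3 -c "
from h import *
go(-70,33,.018)"
```

```text
t 15.7 pos [0.5711 0.0726 0.0186] rack(mm) -78.0 32.8 yaw 3.3 tilt 0.03 F [-0.6 -0.1  0.4] w 0.001
target [0.579  0.0733 0.018 ] tool cm [ 0.8  -0.02  0.06]
```

arm_command(
  plan=[0.3,0,0,0,0,0,1,0.2,0,0,0,0,0,1,0.2,0,0,0,0,0,1,0,0,0,0,0,0,1],
)

```text
t: 16.1
ee_pos: [0.5779, 0.0729, 0.0186]
tcp_rot: [-3.14, -0.091, -0.0]
ft_force: [-0.1, 0.0, -0.5]
gripper_width: 0.0004
```

```bash
python3 -c "
from h import *
go(-70,33,.018)"
```

```text
t 16.1 pos [0.5779 0.0729 0.0186] rack(mm) -71.2 32.7 yaw 3.3 tilt 0.02 F [-0.1  0.  -0.5] w 0.000
target [0.579  0.0733 0.018 ] tool cm [ 0.12 -0.03  0.06]
```

arm_command(
  plan=[0.15,0,0,0,0,0,1,0.15,0,0,0,0,0,1,0,0,0,0,0,0,1],
)

```text
t: 16.4
ee_pos: [0.5808, 0.0731, 0.0186]
tcp_rot: [-3.14, -0.091, -0.0]
ft_force: [-0.0, 0.2, -0.3]
gripper_width: 0.0005
```

```bash
python3 -c "
from h import *
go(-70,33,.018)"
```

```text
t 16.4 pos [0.5808 0.0731 0.0186] rack(mm) -68.2 32.7 yaw 3.3 tilt 0.02 F [-0.   0.2 -0.3] w 0.001
target [0.579  0.0733 0.018 ] tool cm [-0.18 -0.03  0.06]
```

arm_command(
  plan=[0.15,0,0,0,0,0,1,0.15,0,0,0,0,0,1,0,0,0,0,0,0,1],
)

```text
t: 16.7
ee_pos: [0.5829, 0.0732, 0.0184]
tcp_rot: [3.14, 0.092, -0.002]
ft_force: [-4.7, -0.7, 2.9]
gripper_width: 0.0008
```

arm_command(
  plan=[0.15,0,0,0,0,0,1,0,0,0,0,0,0,1],
)

```text
t: 16.9
ee_pos: [0.583, 0.0732, 0.0182]
tcp_rot: [3.139, 0.092, -0.007]
ft_force: [-11.5, -0.7, 6.9]
gripper_width: 0.0009
```

arm_command(
  plan=[-1,0,0,0,0,0,1,-3,0,0,0,0,0,1,-3,0,0,0,0,0,1,0,0,-4,0,0,0,1,0,0,-4,0,0,0,1,0,0,-4,0,0,0,1,0,4,0,0,0,0,1,0,4,0,0,0,0,1,0,4,0,0,0,0,1,0,4,0,0,0,0,1,0,4,0,0,0,0,1,0,0,0,0,0,0,1],
)

```text
t: 18.1
ee_pos: [0.5265, -0.1372, 0.1382]
tcp_rot: [3.138, 0.078, 0.001]
ft_force: [0.5, -0.4, 0.7]
gripper_width: 0.0004
```

```bash
python3 -c "
from h import *
st()
b=save('top','t6');s=save('side','s6')
cv2.imwrite('pics/v10.png',np.hstack([cv2.resize(b[150:240,210:330],(400,300),interpolation=2),cv2.resize(s[160:280,250:410],(400,300),interpolation=2)]))"
```

```text
t 18.1 pos [ 0.5265 -0.1372  0.1382] rack(mm) -134.5 -174.2 yaw 2.9 tilt 0.13 F [ 0.5 -0.4  0.7] w 0.000
```

View pics/v10.png

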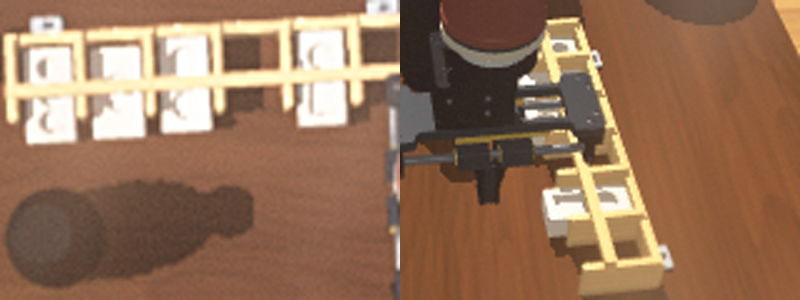

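```bash
python3 -c "
from h import *
for q in((162,133),(214,130),(93,138),(145,135)):
    w=at('top',(q[0]+.5)/3.333-.5+210,(q[1]+.5)/3.333-.5+150,.026)[:2]-RO; print((1e3*w@X).round(1),(1e3*w@Y).round(1))
st(); robot.job_done()"
```

```text
-56.8 57.4
-56.3 7.3
-58.5 123.9
-57.9 73.9
t 18.2 pos [ 0.5268 -0.1312  0.1385] rack(mm) -133.8 -168.2 yaw 3.2 tilt 0.04 F [-0.4  0.3 -0.2] w 0.001
the job is handed in; nothing more can be done
```

The loose mould is home in the third gap (c), and I handed the job in at 18.2 s; no verdict came back. The large grey vase stands at the rack's left end, so I counted a, b, c from there.

**Touches:** with the closed fingertips I touched the rail over a, b and c in order. The readings were 8 N, 10 N and 23 N vertically, at the expected rail height. The 23 N at c was harder than intended, but well under the limits.

**Push:** I pushed the mould sideways with two fingertips, then into gap c until it stopped against the back board. The force rose to about 11 N with no further movement.

**Last checks:**
- **Position:** in the top picture the mould's front end is at about x -56.5 mm in the rack's frame (home is -55), and its centre at y about 32 mm (target 33). That puts its origin at about -11.5 mm, inside the -17 to -4 window, and it lies square in the gap.
- **Small disagreements:** the width I read off the picture was 50 mm against the true 46. Filed mould b's front end read -58 mm against about -53 stated. Both readings sit a few millimetres off, so the picture is only good to about that.
- **Other things:** the filed moulds looked unmoved in the last crop, as did the black look-alike vase. I did not look at the grey vase, paddle or caliper again at the end, but the arm never worked near the paddle or caliper and showed no stray contact force.
- **Arm:** it ended clear of everything with no contact force.

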